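# Sort the tasting table's small things into their trays

## Task

Tidy up after the tasting: put both corks (the plain wine cork and the champagne cork) in the green tray, stand both bottle stoppers upright on their knobs in the white tray, and lay the folded corkscrew flat in the blue tray. Leave the black foil cutter and the silver tasting cup where they are.

Things in the scene. Friction and masses are not known exactly. Their poses are not given: they have to be found in the camera images.
- wine_cork_mid (a point): plain used wine cork, a brown cylinder with one wine-red end, 44 mm long (x axis), 24 mm in diameter, lying on its side on the table; this point is its centre, 12 mm above the table
- mushroom_cork_mid (a point): champagne cork standing upright, 48 mm high, brown with a gold cap and a wire cage; the mushroom head (upper half) is 32 mm in diameter, the lower half 28 mm; this point is on its axis half-way up, 24 mm above its underside; z is up along the axis
- pale_stopper_mid (a point): bottle stopper with a pale yellow wooden knob, standing upright on the knob with its cork upwards; 53 mm high: the knob, 30 mm in diameter, is the lower 28 mm, the cork, 21 mm in diameter, the upper 25 mm; this point is on its axis half-way up, 26.5 mm above its underside; z is up along the axis
- dark_stopper_mid (a point): bottle stopper with a dark brown wooden knob, standing upright on the knob with its cork upwards; 53 mm high: the knob, 35 mm in diameter, is the lower 28 mm, the cork, 21 mm in diameter, the upper 25 mm; this point is on its axis half-way up, 26.5 mm above its underside; z is up along the axis
- corkscrew_mid (a point): folded waiter's corkscrew with a red body and a steel lever, lying flat; 115 mm long (x axis), 33 mm wide (y axis) about its middle, 13 mm thick; this point is its centre, 6.5 mm above the table; z is up
- green_tray_floor (a point): green open rectangular tray, fixed to the table, 150 mm long (its x axis), 95 mm wide (its y axis), 29 mm high over its rounded rim; walls 4 mm (rim 6 mm) thick, so 142 x 87 mm inside at the floor, 140 x 85 mm at the rim; floor 4 mm thick. This point is the centre of the upper face of its floor, 4 mm above the table; z is up. For the corks
- white_tray_floor (a point): white open rectangular tray, fixed to the table, 150 mm long (its x axis), 95 mm wide (its y axis), 29 mm high over its rounded rim; walls 4 mm (rim 6 mm) thick, so 142 x 87 mm inside at the floor, 140 x 85 mm at the rim; floor 4 mm thick. This point is the centre of the upper face of its floor, 4 mm above the table; z is up. For the bottle stoppers
- blue_tray_floor (a point): blue open rectangular tray, fixed to the table, 150 mm long (its x axis), 95 mm wide (its y axis), 29 mm high over its rounded rim; walls 4 mm (rim 6 mm) thick, so 142 x 87 mm inside at the floor, 140 x 85 mm at the rim; floor 4 mm thick. This point is the centre of the upper face of its floor, 4 mm above the table; z is up. For the corkscrew, which fits only lengthwise (along x)
- foil_cutter_mid (a point): black plastic foil cutter, a U-shaped clip 47 x 46 mm, 20 mm high, loose on the table among the things to sort; not to be moved. This point is its centre, 10 mm above the table
- tastevin_mid (a point): silver tasting cup, 82 mm across, with a thumb ring towards its -y side (103 mm long over the ring), 28 mm high, loose on the table; not to be moved. This point is half-way up the middle of its overall length
There are look-alikes about, which are no part of the job. Leave any purple or turquoise look-alike of the part that bears pale_stopper_mid alone.

How it is judged (in metres and radians):
At the end, for the whole second after the job is handed in: Both corks rest inside the green tray (in any attitude); both stoppers stand inside the white tray, tilted less than 0.15 rad; the corkscrew lies flat on the blue tray's floor, tilted less than 0.15 rad, centre within 25 mm of the tray's centre lengthwise; all at rest (below 0.02 m/s) (x of wine_cork_mid in the frame of green_tray_floor between -0.062 and 0.062 m and y of wine_cork_mid in the frame of green_tray_floor between -0.037 and 0.037 m and z of each of wine_cork_mid, mushroom_cork_mid in the frame of green_tray_floor below 0.034 m and linear speed of each of wine_cork, mushroom_cork, pale_stopper, dark_stopper, corkscrew below 0.02 m/s and x of mushroom_cork_mid in the frame of green_tray_floor between -0.062 and 0.062 m and y of mushroom_cork_mid in the frame of green_tray_floor between -0.037 and 0.037 m and x of pale_stopper_mid in the frame of white_tray_floor between -0.06 and 0.06 m and y of pale_stopper_mid in the frame of white_tray_floor between -0.036 and 0.036 m and z of each of pale_stopper_mid, dark_stopper_mid in the frame of white_tray_floor below 0.034 m and angle between each of pale_stopper_mid, dark_stopper_mid, corkscrew_mid's own z axis and vertical below 0.15 rad and x of dark_stopper_mid in the frame of white_tray_floor between -0.06 and 0.06 m and y of dark_stopper_mid in the frame of white_tray_floor between -0.036 and 0.036 m and x of corkscrew_mid in the frame of blue_tray_floor between -0.025 and 0.025 m and y of corkscrew_mid in the frame of blue_tray_floor between -0.037 and 0.037 m and z of corkscrew_mid in the frame of blue_tray_floor below 0.013 m); the robot touches nothing.
It fails at once if the foil cutter is moved by more than 20 mm (distance of foil_cutter_mid from where it was at the start of the episode above 0.02 m).
It fails at once if the silver tasting cup is moved by more than 20 mm (distance of tastevin_mid from where it was at the start of the episode above 0.02 m).
It also fails if it takes over 120 s, if anything falls off the work surface, if the arm or the gripper's body presses on something with over 40 N, if the wrist force passes 120 N, or if a joint passes its speed limit or range.

## Robot

A 7-joint arm with a two-finger parallel gripper is mounted at the origin on a cart in front of the work surface, level with it; the furniture and walls round the work are solid. World frame = base frame: x ahead of the robot, y to its left, z up, the work surface at z = 0. Lengths are in m, angles in degrees, forces in N, time in s.
With the tool pointing down it reaches from about 0.4 to 0.875 m from the base axis. Payload 6.5 kg.
Tool frame: the origin (TCP) lies at the very end of the fingers, on their centre line; the grasp point (between the pads) lies 19 mm behind it; z points along the fingers, y is the line along which they close (so a half turn about z gives the same grasp; the last joint's range is limited). The gripper opens to 88 mm and grips with 3 to 60 N. Pads are 18 mm wide; open, the fingers measure 123 mm over their backs; the gripper's body (75 mm by 187 mm) begins 45 mm behind the grasp point.
Start: joints at [68.572, 30.733, -0.252, 88.115, 0.149, 61.152, -4.079], TCP at [0.197, -0.619, 0.239] pointing down, gripper open.
Joint ranges: [-154.64, 154.64], [-21.42, 123.67], [-72.66, 72.17], [13.99, 137.28], [-74.86, 254.86], [10.95, 109.41], [-158.01, 158.01]. Speed limits (degrees/s): [136.94, 136.94, 180, 180, 180, 180, 180].

## Interface

Orientations are given as [roll, pitch, yaw] about the fixed x, y, z axes, in that order (R = Rz(yaw) Ry(pitch) Rx(roll)).
In Python, from station import arm gives the robot as it stands. The module is installed in compiled form; this text tells all that it offers.
- The arm moves only by the tool servo_tool, never from a script. Its argument "steps" is a list of rows, each a list of 6 numbers: the shift along the tool's x, y, z in m, then the turn, a rotation vector about the tool's x, y, z in degrees. A call has 1 to 20 rows; each row shifts and turns the commanded pose from where the row before left it, along the tool's axes as they then stand; what a row does not reach is not made up. A row lasts 1/12 s, in which the tool goes at most 41.7 mm and 7.16 degrees, less where a joint would pass 70% of its speed; a pose out of reach is approached as far as the arm can. A call is refused whole if a number of a shift passes 0.0417 or a number of a turn 7.16, either way. A call with a gripper value outside its range is refused whole. "jaw" is the gripper's target within -1 to 1 (shut at 1, half-way at 0, fully open at -1), set as the call begins (left out, the last holds). The fingers move at their own pace and stop on an object; the grip force is fixed at half the most. Time passes only in rows, so rows that do not move let the fingers close. It gives the time, the measured TCP pose, the force, the opening and the grip force at its end, in the units of the state.
- arm.get_obs(): the state, without advancing time (a new reading comes with each control period).
- arm.camera(name): name is "scene" or "top" or "wrist"; returns the picture (384x512x3 uint8, blue, green, red); there is no depth.
- arm.calibration(name): a dict with "mtx" (3x3 intrinsics, pixels), "rvec" (rotation vector, rad) and "tvec" (3), from world to camera coordinates, as OpenCV has them. Camera axes: x right, y down, z forward; pixel columns grow to the right and rows downward; lengths in m; the calibration is good to about 2 mm. A picture is of the moment at which its call begins: read the wrist's pose just before it. calibration takes no time and is no camera call; for the wrist camera it gives the pose at the moment of the call.
- arm.close_job(): hands the job in; it is judged then, once.
The state is a dict: "time": time; "joints": joint angles; "dq": joint speeds; "joint_torque": joint torques, N m; "ee_pos": TCP position; "tcp_rot": TCP orientation; "force": force on the tool from outside, world axes, zero at the start; "moment": the same for the moment, N m; "finger_gap": finger opening in m; "gripper_force": force on a finger pad.
Only numpy, scipy, OpenCV 4.12 (cv2) and the standard library are available. Lean on these libraries where they do the work, as an engineer would, in place of code of your own. Each camera call takes 0.05 s, during which the arm holds its last target. There are 200 camera calls.

## Working session

There is one attempt and no reset: what is moved stays moved. The work goes in short steps, Python scripts to look and compute and a tool call to move; the robot and the scene stay as the last step left them, time stands still between calls to the robot, and variables do not carry over. Pictures are saved under pics/ and viewed, at most 14 in all, crops included, and the job is handed in when it is done.

Besides the shell and the picture viewer there is one more tool, called after "Request:" as name(argument=value, ...) on one line, values as JSON. servo_tool: Moves the arm, as the interface text tells. Its arguments: {"type":"object","properties":{"steps":{"type":"array"},"jaw":{"type":"number"}},"required":["steps"]}

```bash
mkdir -p pics
cat > h.py <<'E'
import numpy as np, cv2
from station import arm
def ray(name,px,z,cal=None):
    c=cal or arm.calibration(name)
    R,_=cv2.Rodrigues(np.array(c["rvec"],float));t=np.array(c["tvec"],float).ravel()
    K=np.array(c["mtx"],float)
    px=np.atleast_2d(np.array(px,float))
    d=(R.T@np.linalg.inv(K)@np.c_[px,np.ones(len(px))].T).T
    o=-R.T@t
    return o+d*((z-o[2])/d[:,2])[:,None]
def proj(name,P):
    c=arm.calibration(name)
    return cv2.projectPoints(np.array(P,float).reshape(-1,1,3),np.array(c["rvec"],float),np.array(c["tvec"],float),np.array(c["mtx"],float),None)[0].reshape(-1,2)
E
python3 - <<'E'
from h import *
o=arm.get_obs();print(o["ee_pos"],o["tcp_rot"],o["finger_gap"],o["time"])
for n in("scene","top"):
    cv2.imwrite(f"pics/{n}0.png",cv2.resize(arm.camera(n),(800,600),interpolation=cv2.INTER_CUBIC))
    c=arm.calibration(n);R,_=cv2.Rodrigues(np.array(c["rvec"],float));print(n,-R.T@np.array(c["tvec"]).ravel())
E
```

```text
[ 0.19671088 -0.61887282  0.23783608] [-1.79900651e+02  1.04007105e-02  1.76421248e+01] 0.08824451256002706 0.0
scene [-0.39772188 -0.59537982  0.61912123]
top [ 0.42235546 -0.18471337  1.12859762]
```

View pics/top0.png

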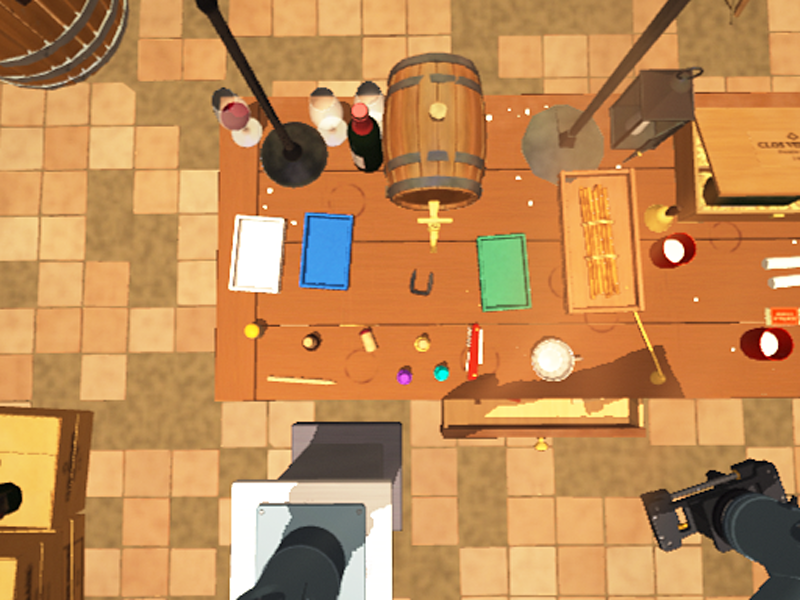

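View pics/scene0.png

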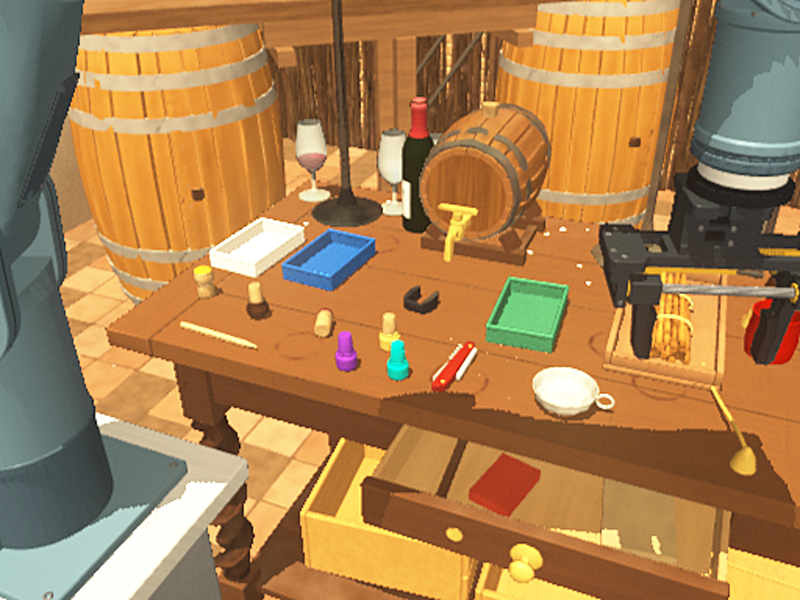

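The top picture (800x600 scale) shows the parts: champagne cork at (252,330), dark stopper (311,341), wine cork (368,340) and corkscrew (474,351). For the pale stopper there are three candidates: (423,343) with a pale yellow knob, (404,376) purple and (441,372) turquoise. The one at (423,343) fits, since the other two are the named look-alikes. I'll confirm it in a crop.

Run:
```python
from h import *
im=arm.camera("top")
cv2.imwrite("pics/crop.png",cv2.resize(im[128:260,140:392],None,fx=3.17,fy=3.17,interpolation=cv2.INTER_CUBIC))
for n,p,z in [("mush",(252,330),.04),("dark",(311,341),.04),("wine",(368,340),.012),("pale",(423,343),.04),("screw",(474,351),.006),("cup",(553,358),.014),("foil",(421,282),.01),("white",(257,254),.029),("blue",(327,251),.029),("green",(503,272),.029),("tap",(434,240),.08)]:
    print(n,ray("top",(np.array(p)+.5)*.64-.5,z).round(3))
c=arm.calibration("wrist");print(c);R,_=cv2.Rodrigues(np.array(c["rvec"],float));print(-R.T@np.array(c["tvec"]).ravel(),R)
```

```text
mush [[0.453 0.112 0.04 ]]
dark [[ 0.431 -0.004  0.04 ]]
wine [[ 0.433 -0.115  0.012]]
pale [[ 0.426 -0.224  0.04 ]]
screw [[ 0.41  -0.328  0.006]]
cup [[ 0.395 -0.485  0.014]]
foil [[ 0.55  -0.222  0.01 ]]
white [[0.606 0.108 0.029]]
blue [[ 0.611 -0.033  0.029]]
green [[ 0.567 -0.386  0.029]]
tap [[ 0.623 -0.245  0.08 ]]
{'mtx': array([[302.34665353,   0.        , 252.65030417],
       [  0.        , 302.34665353, 189.82513041],
       [  0.        ,   0.        ,   1.        ]]), 'rvec': array([-2.32653728,  1.70196653,  0.26492956]), 'tvec': array([-0.64825278, -0.03994523,  0.39178374])}
[ 0.27292922 -0.59398325  0.3847276 ] [[ 0.30261613 -0.95311173 -0.0012279 ]
 [-0.90838927 -0.28880613  0.30235731]
 [-0.28853493 -0.09038279 -0.95319387]]
```

View pics/crop.png

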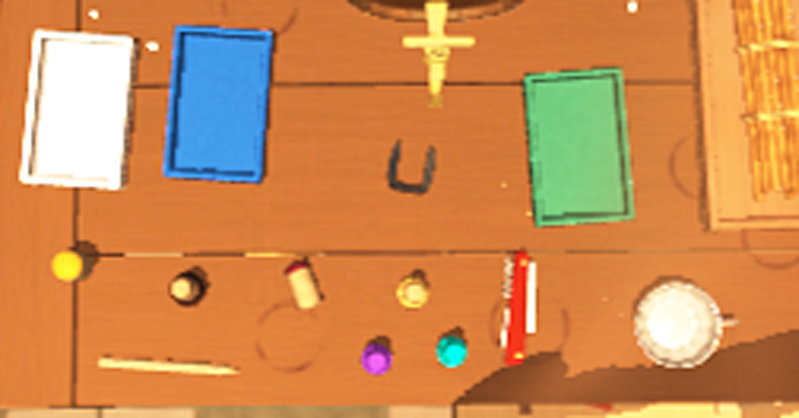

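The crop confirms it: the pale stopper is at crop (413,290), with the purple one at (376,356) and turquoise at (452,349). I'll move over the parts for a wrist view.

Request:
servo_tool(steps=[[0,0,0,0,0,5.88],[0,0,0,0,0,5.88],[0,0,0,0,0,5.88],[0.018,-0.0356,-0.0044,0,0,0],[0.018,-0.0356,-0.0044,0,0,0],[0.018,-0.0356,-0.0044,0,0,0],[0.018,-0.0356,-0.0044,0,0,0],[0.018,-0.0356,-0.0044,0,0,0],[0.018,-0.0356,-0.0044,0,0,0],[0.018,-0.0356,-0.0044,0,0,0],[0.018,-0.0356,-0.0044,0,0,0],[0.018,-0.0356,-0.0044,0,0,0],[0.018,-0.0356,-0.0044,0,0,0],[0.018,-0.0356,-0.0044,0,0,0],[0.018,-0.0356,-0.0044,0,0,0],[0.018,-0.0356,-0.0044,0,0,0],[0.018,-0.0356,-0.0044,0,0,0],[0,0,0,0,0,0]])

```text
time: 1.65
ee_pos: [0.4524, -0.1132, 0.3014]
tcp_rot: [-179.8, -0.2, 0.6]
force: [0.2, -0.2, 0.7]
finger_gap: 0.0884
gripper_force: 0.0
```

Run:
```python
from h import *
o=arm.get_obs();print(o["ee_pos"],o["tcp_rot"],o["joints"],o["time"])
c=arm.calibration("wrist");im=arm.camera("wrist")
np.savez("w1.npz",im=im,**{k:np.array(v) for k,v in c.items()})
cv2.imwrite("pics/w1.png",cv2.resize(im,(800,600),interpolation=cv2.INTER_CUBIC))
```

```text
[ 0.45236618 -0.11315728  0.30138422] [-179.83434936   -0.20208437    0.62667094] [ 22.18840978   9.22802753 -15.07709704 110.08504727   2.51793732
  60.84549855 -83.2954686 ] 1.65
```

View pics/w1.png

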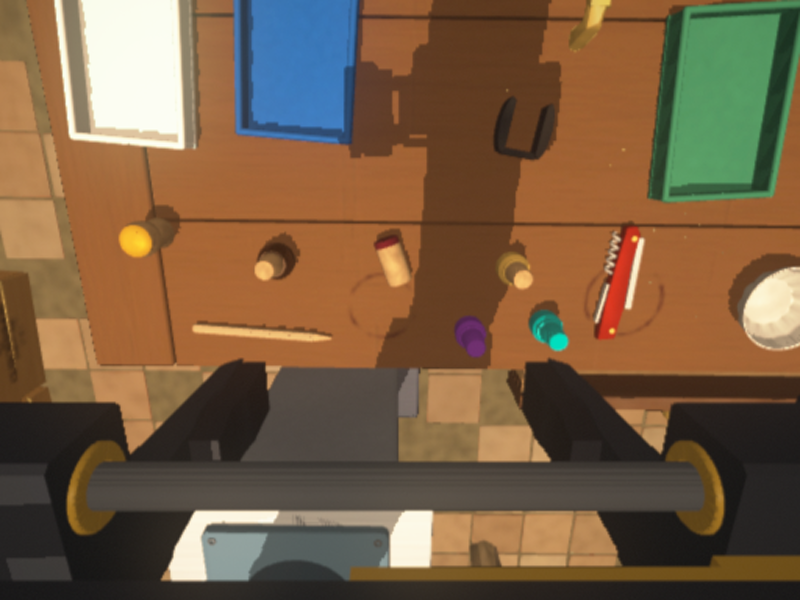

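The wrist view (800 scale) shows the champagne cork top at (135,240), dark stopper cork top (268,267), wine cork from (386,242) to (400,282), pale stopper cork top (523,279), and corkscrew body from (631,227) to (606,338). The tray rims are also visible.

Run:
```python
from h import *
d=np.load("w1.npz");cal={k:d[k] for k in("mtx","rvec","tvec")}
s=lambda p:(np.array(p)+.5)*.64-.5
for n,p,z in [("mush",(135,240),.048),("dark",(268,267),.053),("darkbase",(277,258),.02),("wineR",(386,242),.014),("wineB",(400,282),.014),("wine",(393,262),.014),("pale",(523,279),.053),("screwT",(631,227),.013),("screwB",(606,338),.013),("scL",(610,253),.008),("scR",(640,257),.008),
("whiteBL",(71,138),.029),("whiteBR",(194,147),.029),("blueBL",(237,135),.029),("blueBR",(353,142),.029),("greenBL",(653,198),.029),("greenBR",(773,193),.029),("foil",(525,130),.01),("turq",(556,342),.053),("purp",(474,346),.053),("tap",(576,46),.03)]:
    print(n,ray("",s(p),z,cal).round(4)[0])
T={"white":[(33,30),(135,36),(122,189),(20,183)],"blue":[(175,25),(273,31),(264,183),(164,177)],"green":[(524,75),(621,68),(634,219),(537,226)]}
for n,q in T.items():
    P=ray("top",np.array([(a/3.17+140,b/3.17+128) for a,b in q]),.029)
    e=P[[0,1]].mean(0)-P[[2,3]].mean(0)
    print(n,P.mean(0).round(4),np.degrees(np.arctan2(e[1],e[0])).round(1),P[:,:2].round(3).tolist())
for n,q,z in [("screwT",(522,252),.013),("screwB",(515,362),.013),("pale",(413,290),.04),("mush",(67,265),.048),("wine",(303,285),.014),("dark",(185,288),.045)]:
    print("top",n,ray("top",(q[0]/3.17+140,q[1]/3.17+128),z).round(4))
```

```text
mush [0.4548 0.112  0.048 ]
dark [ 0.4335 -0.0019  0.053 ]
darkbase [ 0.434  -0.0017  0.02  ]
wineR [ 0.4489 -0.1025  0.014 ]
wineB [ 0.4105 -0.116   0.014 ]
wine [ 0.43   -0.1092  0.014 ]
pale [ 0.4253 -0.2221  0.053 ]
screwT [ 0.4652 -0.3282  0.013 ]
screwB [ 0.3549 -0.321   0.013 ]
scL [ 0.4396 -0.3147  0.008 ]
scR [ 0.436  -0.3438  0.008 ]
whiteBL [0.5375 0.1632 0.029 ]
whiteBR [0.5314 0.0602 0.029 ]
blueBL [0.5414 0.0229 0.029 ]
blueBR [ 0.5368 -0.0746  0.029 ]
greenBL [ 0.4931 -0.3353  0.029 ]
greenBR [ 0.4985 -0.4386  0.029 ]
foil [ 0.5486 -0.2236  0.01  ]
turq [ 0.3667 -0.2572  0.053 ]
purp [ 0.362  -0.1835  0.053 ]
tap [ 0.6111 -0.2531  0.03  ]
white [0.6056 0.1071 0.029 ] -3.9 [[0.685, 0.153], [0.679, 0.051], [0.526, 0.062], [0.532, 0.163]]
blue [ 0.6104 -0.0332  0.029 ] -3.3 [[0.69, 0.011], [0.683, -0.087], [0.531, -0.078], [0.538, 0.021]]
green [ 0.5658 -0.3884  0.029 ] 3.8 [[0.638, -0.335], [0.644, -0.431], [0.494, -0.441], [0.488, -0.346]]
top screwT [[ 0.4628 -0.333   0.013 ]]
top screwB [[ 0.3546 -0.3245  0.013 ]]
top pale [[ 0.4256 -0.2236  0.04  ]]
top mush [[0.4508 0.1097 0.048 ]]
top wine [[ 0.431  -0.1156  0.014 ]]
top dark [[ 0.4283 -0.0038  0.045 ]]
```

Request:
servo_tool(steps=[[-0.0045,0.0183,0.03,0.2,-0.2,0.6],[-0.0045,0.0183,0.03,0,0,0],[-0.0045,0.0183,0.03,0,0,0],[-0.0045,0.0183,0.03,0,0,0],[-0.0045,0.0183,0.03,0,0,0],[-0.0045,0.0183,0.03,0,0,0],[0,0,0,0,0,0],[0,0,0,0,0,0]], jaw=0)

```text
time: 2.37
ee_pos: [0.4183, -0.2311, 0.1188]
tcp_rot: [-179.7, 0.4, -0.8]
force: [0.1, 1.1, -0.2]
finger_gap: 0.0443
gripper_force: 0.0
```

Run:
```python
from h import *
o=arm.get_obs();print(o["ee_pos"],o["tcp_rot"],o["finger_gap"],o["time"])
im=arm.camera("wrist")
# predicted features for pale stopper and gripper TCP
p=proj("wrist",[(.4255,-.2228,.053),o["ee_pos"]]);print((p+.5)/.64-.5)
cv2.imwrite("pics/w2.png",cv2.resize(im,(800,600),interpolation=cv2.INTER_CUBIC))
```

```text
[ 0.41825042 -0.23110805  0.11881873] [-179.73720337    0.43172215   -0.79909745] 0.044266512441718614 2.3667
[[382.58671001 309.31709418]
 [401.23083605 390.72279801]]
```

View pics/w2.png

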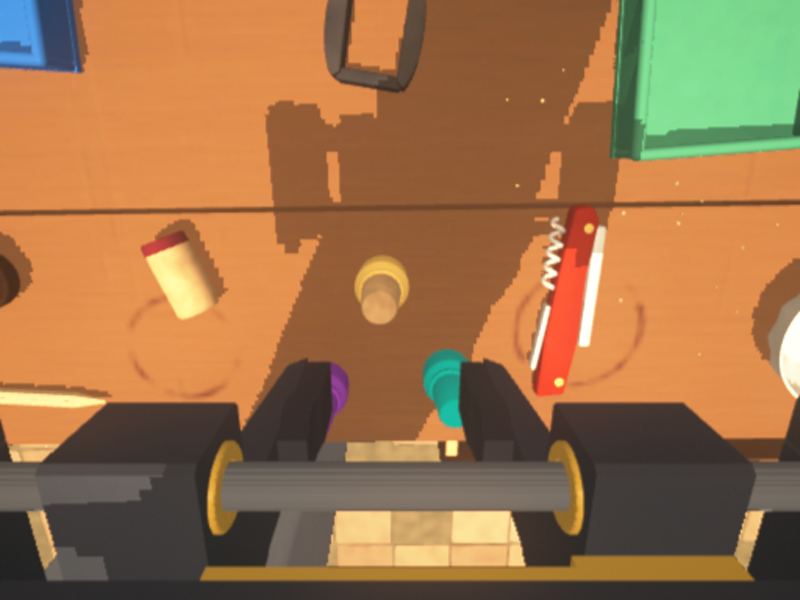

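The cork top is at (380,307), against a prediction of (383,309), so the positions agree within about 1 mm. The jaws clear both the purple and turquoise look-alikes.

Request:
servo_tool(steps=[[0.004,-0.0045,0.015,-0.3,0.4,-0.8],[0.0042,-0.0045,0.015,0,0,0],[0,0,0.014,0,0,0],[0,0,0,0,0,0],[0,0,0,0,0,0],[0,0,0,0,0,0]])

```text
time: 2.92
ee_pos: [0.4298, -0.2212, 0.0776]
tcp_rot: [179.8, -0.3, 0.2]
force: [-0.7, 0.6, -0.0]
finger_gap: 0.0445
gripper_force: 0.0
```

Request:
servo_tool(steps=[[-0.003,0,0.015,0,0,0],[0,0,0.015,0,0,0],[0,0,0.015,0,0,0],[0,0,0,0,0,0],[0,0,0,0,0,0],[0,0,0,0,0,0]])

```text
time: 3.42
ee_pos: [0.4267, -0.2216, 0.0323]
tcp_rot: [179.9, -0.3, 0.2]
force: [0.2, 0.3, 0.5]
finger_gap: 0.0441
gripper_force: 0.0
```

Request:
servo_tool(steps=[[0,0,0,0,0,0],[0,0,0,0,0,0],[0,0,0,0,0,0],[0,0,0,0,0,0],[0,0,0,0,0,0],[0,0,0,0,0,0]], jaw=1)

```text
time: 3.92
ee_pos: [0.4262, -0.2213, 0.0313]
tcp_rot: [179.9, -0.2, 0.2]
force: [-0.3, -0.7, 4.3]
finger_gap: 0.0199
gripper_force: 29.6
```

Request:
servo_tool(steps=[[0,0,-0.02,0,0,0],[0,0,-0.04,0,0,0],[0,0,-0.04,0,0,0],[0.0211,-0.0326,0,0,0,0],[0.0211,-0.0326,0,0,0,0],[0.0211,-0.0326,0,0,0,0],[0.0211,-0.0326,0,0,0,0],[0.0211,-0.0326,0,0,0,0],[0.0211,-0.0326,0,0,0,0],[0.0211,-0.0326,0,0,0,0],[0.0211,-0.0326,0,0,0,0],[0.0211,-0.0326,0,0,0,0],[0.0211,-0.0326,0,0,0,0],[0,0,0,0,0,0],[0,0,0,0,0,0],[0,0,0,0,0,0],[0,0,0,0,0,0]])

```text
time: 5.33
ee_pos: [0.6347, 0.1036, 0.1308]
tcp_rot: [179.8, -0.1, 0.1]
force: [-0.0, -0.7, -1.2]
finger_gap: 0.0201
gripper_force: 29.6
```

Run:
```python
from h import *
o=arm.get_obs();print(o["ee_pos"],o["tcp_rot"],o["finger_gap"],o["time"])
im=arm.camera("wrist")
np.savez("w3.npz",im=im,**{k:np.array(v) for k,v in arm.calibration("wrist").items()})
cv2.imwrite("pics/w3.png",cv2.resize(im,(800,600),interpolation=cv2.INTER_CUBIC))
```

```text
[0.63474697 0.10364987 0.13082832] [ 1.79816268e+02 -1.29131089e-01  8.95496213e-02] 0.020144882680127582 5.3333
```

View pics/w3.png

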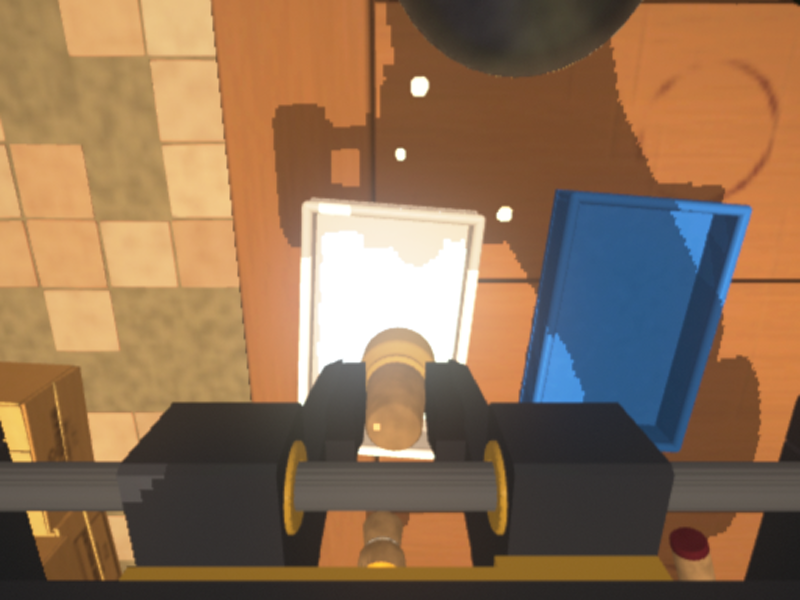

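The stopper is held upright over the white tray. The tray's far rim corners are at (302,200) and (483,213). The blue tray's corners are at (556,191), (750,206) and (672,452).

Run:
```python
from h import *
d=np.load("w3.npz");cal={k:d[k] for k in("mtx","rvec","tvec")}
P=ray("",(np.array([(302,200),(483,213),(556,191),(750,206),(672,452)])+.5)*.64-.5,.029,cal);print(P.round(4))
u=np.array([np.cos(np.radians(-3.7)),np.sin(np.radians(-3.7)),0])
print("white c",P[:2].mean(0)-.075*u,"blue c",P[2:4].mean(0)-.075*u)
```

```text
[[ 0.6887  0.153   0.029 ]
 [ 0.6821  0.0587  0.029 ]
 [ 0.6933  0.0217  0.029 ]
 [ 0.6857 -0.0805  0.029 ]
 [ 0.5357 -0.0662  0.029 ]]
white c [0.61053554 0.11071979 0.029     ] blue c [ 0.61469974 -0.02456609  0.029     ]
```

Request:
servo_tool(steps=[[0.003,-0.002,0.025,0,0,0],[0,0,0.03,0,0,0],[0,0,0.025,0,0,0],[0,0,0.01,0,0,0],[0,0,0.0045,0,0,0],[0,0,0,0,0,0],[0,0,0,0,0,0],[0,0,0,0,0,0],[0,0,0,0,0,0]])

```text
time: 6.13
ee_pos: [0.6396, 0.1077, 0.038]
tcp_rot: [179.9, -0.3, 0.2]
force: [0.4, -0.1, -0.6]
finger_gap: 0.0202
gripper_force: 29.7
```

Request:
servo_tool(steps=[[0,0,0.002,0,0,0],[0,0,0,0,0,0],[0,0,0,0,0,0],[0,0,0,0,0,0]])

```text
time: 6.47
ee_pos: [0.6394, 0.1077, 0.0353]
tcp_rot: [179.9, -0.3, 0.2]
force: [-0.1, -0.5, 4.0]
finger_gap: 0.0204
gripper_force: 29.7
```

Request:
servo_tool(steps=[[0,0,0,0,0,0],[0,0,0,0,0,0],[0,0,0,0,0,0],[0,0,0,0,0,0],[0,0,-0.02,0,0,0],[0,0,-0.04,0,0,0],[0,0,-0.04,0,0,0],[0,0,0,0,0,0]], jaw=0)

```text
time: 7.13
ee_pos: [0.6431, 0.1089, 0.1425]
tcp_rot: [-179.9, -0.9, 0.2]
force: [1.7, 0.8, 0.9]
finger_gap: 0.0445
gripper_force: 0.0
```

Request:
servo_tool(steps=[[-0.0295,0.0157,0,0,0,0],[-0.0295,0.0157,0,0,0,0],[-0.0295,0.0157,0,0,0,0],[-0.0295,0.0157,0.005,0,0,0],[-0.0295,0.0157,0.01,0,0,0],[-0.0295,0.0157,0.015,0,0,0],[-0.0295,0.0157,0.015,0,0,0],[0,0,0,0,0,0],[0,0,0,0,0,0],[0,0,0,0,0,0],[0,0,0,0,0,0]])

```text
time: 8.05
ee_pos: [0.4343, -0.0022, 0.0898]
tcp_rot: [179.9, -0.3, 0.2]
force: [-0.0, 0.5, -0.8]
finger_gap: 0.0442
gripper_force: 0.0
```

Run:
```python
from h import *
o=arm.get_obs();print(o["ee_pos"],o["tcp_rot"],o["finger_gap"],o["time"])
im=arm.camera("wrist")
p=proj("wrist",[(.4325,-.0022,.053),(.4325,-.0022,0.053)]);print((p+.5)/.64-.5)
cv2.imwrite("pics/w4.png",cv2.resize(im,(800,600),interpolation=cv2.INTER_CUBIC))
```

```text
[ 0.434345   -0.00219619  0.08976847] [179.9324171   -0.34436713   0.24267314] 0.04420396706376603 8.05
[[398.38321293 350.1696519 ]
 [398.38321293 350.1696519 ]]
```

View pics/w4.png

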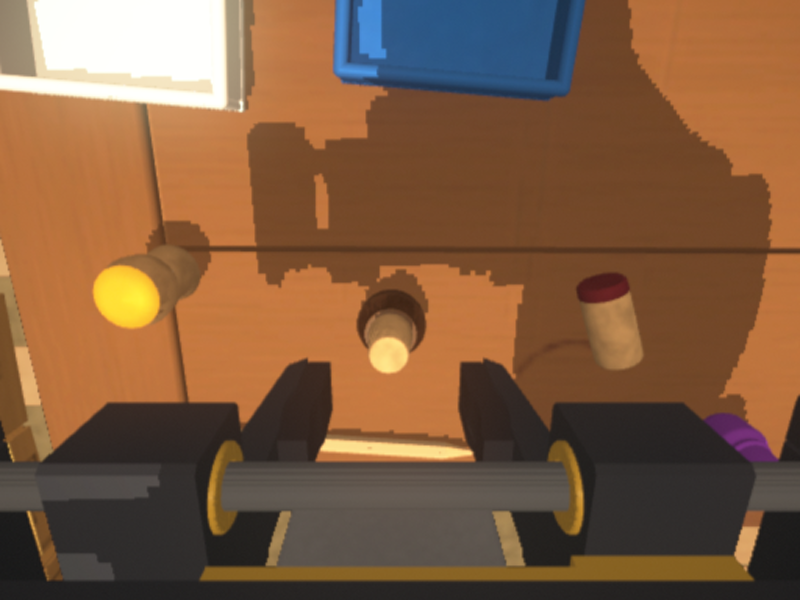

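The cork top is at (389,354), so the stopper sits about 4.5 mm further in +y and 2 mm further in −x than estimated. I'll correct for that and descend.

Request:
servo_tool(steps=[[-0.004,-0.0045,0,0,0,0],[0,0,0.015,0,0,0],[0,0,0.02,0,0,0],[0,0,0.0225,0,0,0],[0,0,0,0,0,0],[0,0,0,0,0,0],[0,0,0,0,0,0]])

```text
time: 8.68
ee_pos: [0.4291, 0.0019, 0.0324]
tcp_rot: [179.9, -0.2, 0.2]
force: [0.1, -0.1, 0.4]
finger_gap: 0.0437
gripper_force: 0.0
```

Request:
servo_tool(steps=[[0,0,0,0,0,0],[0,0,0,0,0,0],[0,0,0,0,0,0],[0,0,0,0,0,0],[0,0,0,0,0,0],[0,0,0,0,0,0]], jaw=1)

```text
time: 9.18
ee_pos: [0.4292, 0.0014, 0.0321]
tcp_rot: [179.9, -0.3, 0.2]
force: [0.1, -0.3, 7.2]
finger_gap: 0.02
gripper_force: 29.6
```

Request:
servo_tool(steps=[[0,0,-0.02,0,0,0],[0,0,-0.04,0,0,0],[0,0,-0.03,0,0,0],[0.0246,-0.0181,0,0,0,0],[0.0246,-0.0181,0,0,0,0],[0.0246,-0.0181,0,0,0,0],[0.0246,-0.0181,0,0,0,0],[0.0246,-0.0181,0,0,0,0],[0.0246,-0.0181,0,0,0,0],[0,0,0,0,0,0],[0,0,0.02,0,0,0],[0,0,0.03,0,0,0],[0,0,0.02,0,0,0],[0,0,0,0,0,0],[0,0,0,0,0,0],[0,0,0,0,0,0]])

```text
time: 10.52
ee_pos: [0.5763, 0.1106, 0.053]
tcp_rot: [179.9, -0.3, 0.2]
force: [0.5, 0.3, -0.1]
finger_gap: 0.02
gripper_force: 29.6
```

Request:
servo_tool(steps=[[0,0,0.01,0,0,0],[0,0,0.005,0,0,0],[0,0,0.002,0,0,0],[0,0,0,0,0,0],[0,0,0,0,0,0],[0,0,0,0,0,0]])

```text
time: 11.02
ee_pos: [0.5766, 0.1103, 0.0361]
tcp_rot: [179.9, -0.3, 0.2]
force: [-1.0, -0.0, 6.8]
finger_gap: 0.0202
gripper_force: 29.8
```

Request:
servo_tool(steps=[[0,0,0,0,0,0],[0,0,0,0,0,0],[0,0,0,0,0,0],[0,0,0,0,0,0],[0,0,-0.02,0,0,0],[0,0,-0.04,0,0,0],[0,0,-0.04,0,0,0],[0,0,0,0,0,0]], jaw=-0.25)

```text
time: 11.68
ee_pos: [0.58, 0.112, 0.1421]
tcp_rot: [-179.9, -0.8, 0.2]
force: [1.8, 0.1, -0.5]
finger_gap: 0.055
gripper_force: 0.0
```

Request:
servo_tool(steps=[[-0.03,0,0,0,0,0],[-0.03,0,0,0,0,0],[-0.03,0,0.01,0,0,0],[-0.0326,-0.0017,0.02,0,0,0],[0,0,0.006,0,0,0],[0,0,0,0,0,0],[0,0,0,0,0,0],[0,0,0,0,0,0]])

```text
time: 12.35
ee_pos: [0.4549, 0.1122, 0.0992]
tcp_rot: [179.9, -0.3, 0.2]
force: [-0.0, -0.2, 0.1]
finger_gap: 0.0549
gripper_force: 0.0
```

Run:
```python
from h import *
o=arm.get_obs();print(o["ee_pos"],o["tcp_rot"],o["finger_gap"],o["time"])
c=arm.calibration("wrist");im=arm.camera("wrist")
m=cv2.inRange(cv2.cvtColor(im,cv2.COLOR_BGR2HSV),(20,170,150),(35,255,255))
n,l,s,ce=cv2.connectedComponentsWithStats(m)
for i in range(1,n):
    if s[i,4]>150: print(s[i],ce[i],ray("",ce[i],.048,c).round(4))
cv2.imwrite("pics/w5.png",cv2.resize(im,(800,600),interpolation=cv2.INTER_CUBIC))
```

```text
[0.45485208 0.11224634 0.09917647] [ 1.79940277e+02 -3.24112307e-01  1.65954377e-01] 0.05488672126257749 12.35
[ 234  197   39   35 1051] [252.84586108 213.88392008] [[0.4544 0.1135 0.048 ]]
```

View pics/w5.png

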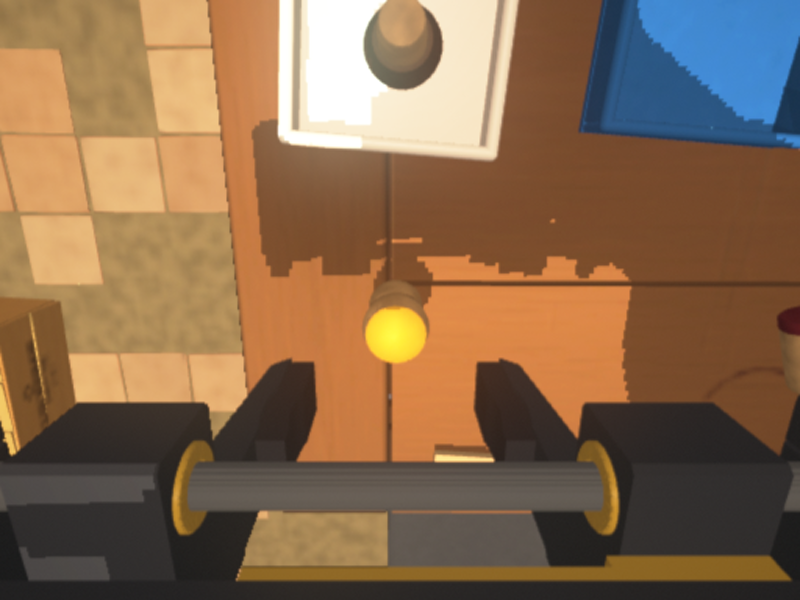

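The champagne cork's cap is at (397,334), centred between the jaws. The dark stopper stands in the white tray at (402,45). I'll grip the cork by its head.

Request:
servo_tool(steps=[[0,-0.0015,0.02,0,0,0],[0,0,0.03,0,0,0],[0,0,0.02,0,0,0],[0,0,0.011,0,0,0],[0,0,0,0,0,0],[0,0,0,0,0,0]])

```text
time: 12.9
ee_pos: [0.4539, 0.1134, 0.0178]
tcp_rot: [179.9, -0.2, 0.2]
force: [0.6, -0.1, 0.5]
finger_gap: 0.0552
gripper_force: 0.0
```

Request:
servo_tool(steps=[[0,0,0,0,0,0],[0,0,0,0,0,0],[0,0,0,0,0,0],[0,0,0,0,0,0],[0,0,0,0,0,0],[0,0,0,0,0,0]], jaw=1)

```text
time: 13.4
ee_pos: [0.454, 0.1135, 0.0182]
tcp_rot: [179.9, -0.3, 0.2]
force: [0.1, -0.3, 5.9]
finger_gap: 0.0283
gripper_force: 29.0
```

Request:
servo_tool(steps=[[0,0,-0.03,0,0,0],[0,0,-0.04,0,0,0],[0,0,-0.04,0,0,0],[0,0.0386,0,0,0,0],[0,0.0386,0,0,0,0],[0,0.0386,0,0,0,0],[0,0.0386,0,0,0,0],[0,0.0386,0,0,0,0],[0,0.0386,0,0,0,0],[0,0.0386,0,0,0,0],[0,0.0386,0,0,0,0],[0,0.0386,0,0,0,0],[0,0.0386,0,0,0,0],[0,0.0386,0,0,0,0],[0.025,0.0386,0,0,0,0],[0.025,0.0386,0,0,0,0],[0.026,0,0,0,0,0],[0,0,0,0,0,0],[0,0,0,0,0,0]])

```text
time: 14.98
ee_pos: [0.5267, -0.3804, 0.1281]
tcp_rot: [180.0, -0.2, 0.2]
force: [-0.3, -0.5, -0.3]
finger_gap: 0.0289
gripper_force: 29.4
```

Run:
```python
from h import *
o=arm.get_obs();print(o["ee_pos"],o["tcp_rot"],o["finger_gap"],o["time"])
c=arm.calibration("wrist");im=arm.camera("wrist")
m=cv2.inRange(cv2.cvtColor(im,cv2.COLOR_BGR2HSV),(60,90,40),(85,255,255))
n,l,s,ce=cv2.connectedComponentsWithStats(m);i=1+s[1:,4].argmax()
h=cv2.convexHull(np.argwhere(l==i)[:,::-1].astype(np.int32));q=cv2.approxPolyDP(h,8,True)[:,0]
print(q,ray("",q,.029,c).round(4))
np.savez("w6.npz",im=im,**{k:np.array(v) for k,v in c.items()})
cv2.imwrite("pics/w6.png",cv2.resize(im,(800,600),interpolation=cv2.INTER_CUBIC))
```

```text
[ 0.52667112 -0.38036541  0.12805798] [179.95335183  -0.19494032   0.24323968] 0.02888507363504856 14.9833
[[321  40]
 [320 223]
 [216 230]
 [196  48]] [[ 0.645  -0.429   0.029 ]
 [ 0.4984 -0.4386  0.029 ]
 [ 0.4913 -0.3465  0.029 ]
 [ 0.6392 -0.3364  0.029 ]]
```

View pics/w6.png

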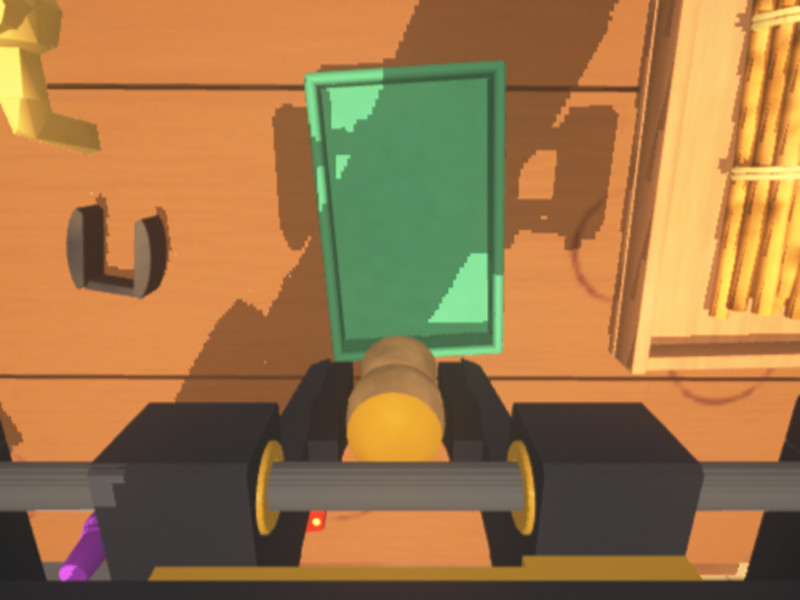

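The cork is held over the green tray, which is centred at about (0.5685, −0.3876). The tap stays well clear to the left, at (60,130).

Request:
servo_tool(steps=[[0.004,0.005,0.02,0,0,0],[0.004,0.0046,0.03,0,0,0],[0,0,0.03,0,0,0],[0,0,0.012,0,0,0],[0,0,0.005,0,0,0],[0,0,0,0,0,0],[0,0,0,0,0,0],[0,0,0,0,0,0]])

```text
time: 15.7
ee_pos: [0.5352, -0.3912, 0.0337]
tcp_rot: [179.8, -0.3, 0.2]
force: [0.2, 0.1, 0.1]
finger_gap: 0.0291
gripper_force: 29.4
```

Request:
servo_tool(steps=[[0,0,0,0,0,0],[0,0,0,0,0,0],[0,0,0,0,0,0],[0,0,0,0,0,0],[0,0,-0.03,0,0,0],[0,0,-0.04,0,0,0],[0,0,-0.03,0,0,0],[0,0,0,0,0,0]], jaw=0)

```text
time: 16.37
ee_pos: [0.5376, -0.3929, 0.1389]
tcp_rot: [179.5, -0.7, 0.2]
force: [1.4, 0.3, 0.2]
finger_gap: 0.044
gripper_force: 0.0
```

Request:
servo_tool(steps=[[-0.013,-0.0351,0,0,0,0],[-0.013,-0.0351,0,0,0,0],[-0.013,-0.0351,0,0,0,0],[-0.013,-0.0351,0,0,0,0],[-0.013,-0.0351,0,0,0,0],[-0.013,-0.0351,0,0,0,0],[-0.013,-0.0351,0.015,0,0,0],[-0.013,-0.0351,0.015,0,0,0],[0,0,0,0,0,-6.6],[0,0,0,0,0,-6.6],[0,0,0,0,0,-6.6],[0,0,0,0,0,0],[0,0,0,0,0,0],[0,0,0,0,0,0],[0,0,0,0,0,0]])

```text
time: 17.62
ee_pos: [0.4291, -0.1102, 0.1009]
tcp_rot: [179.8, -0.2, 19.8]
force: [0.4, -0.2, -0.9]
finger_gap: 0.044
gripper_force: 0.0
```

Run:
```python
from h import *
o=arm.get_obs();print(o["ee_pos"],o["tcp_rot"],o["finger_gap"],o["time"])
c=arm.calibration("wrist");im=arm.camera("wrist")
np.savez("w7.npz",im=im,**{k:np.array(v) for k,v in c.items()})
cv2.imwrite("pics/w7.png",cv2.resize(im,(800,600),interpolation=cv2.INTER_CUBIC))
p=proj("wrist",[(.4305,-.110,.012)]);print((p+.5)/.64-.5)
```

```text
[ 0.42909634 -0.11022805  0.10088027] [ 1.79830312e+02 -1.55110185e-01  1.98406290e+01] 0.04397834938395564 17.6167
[[396.88517825 304.76207931]]
```

View pics/w7.png

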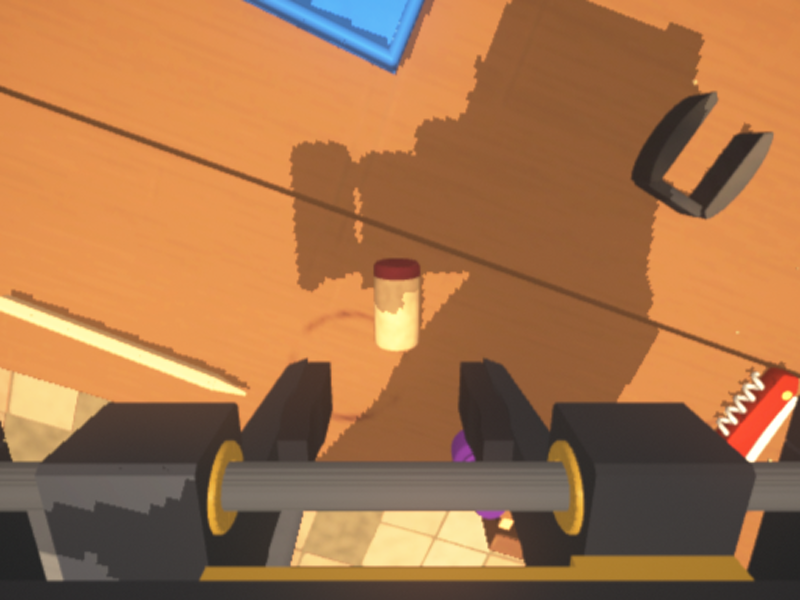

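The wine cork lies along the tool axis, centred at (397,305). I'll descend on it.

Request:
servo_tool(steps=[[0.0015,0,0.03,0,0,0],[0,0,0.035,0,0,0],[0,0,0.02,0,0,0],[0,0,0.0105,0,0,0],[0,0,0,0,0,0],[0,0,0,0,0,0]])

```text
time: 18.17
ee_pos: [0.4309, -0.1096, 0.0056]
tcp_rot: [179.8, -0.1, 20.0]
force: [0.1, 0.3, 0.1]
finger_gap: 0.0442
gripper_force: 0.0
```

Request:
servo_tool(steps=[[0,0,0,0,0,0],[0,0,0,0,0,0],[0,0,0,0,0,0],[0,0,0,0,0,0],[0,0,0,0,0,0],[0,0,0,0,0,0]], jaw=1)

```text
time: 18.67
ee_pos: [0.4316, -0.11, 0.0062]
tcp_rot: [179.8, -0.2, 20.0]
force: [-0.8, -0.2, 7.4]
finger_gap: 0.0225
gripper_force: 30.0
```

Request:
servo_tool(steps=[[0,0,-0.03,0,0,0],[0,0,-0.04,0,0,0],[0,0,-0.04,0,0,5.33],[0,0,-0.02,0,0,5.33],[0,0,0,0,0,5.33],[0,0,0,0,0,0],[0,0,0,0,0,0],[0,0,0,0,0,0]])

```text
time: 19.33
ee_pos: [0.4297, -0.1093, 0.1348]
tcp_rot: [179.9, -0.1, 4.2]
force: [0.0, 0.6, -0.4]
finger_gap: 0.0226
gripper_force: 30.0
```

Run:
```python
from h import *
o=arm.get_obs();print(o["ee_pos"],o["tcp_rot"],o["finger_gap"],o["time"])
im=arm.camera("top")
def P(n):
    c=arm.calibration(n);R,_=cv2.Rodrigues(np.array(c["rvec"],float))
    return np.array(c["mtx"])@np.c_[R,np.array(c["tvec"]).ravel()]
for nm,a,b in [("hR",(474,42),(477,210)),("hL",(404,42),(438,208)),("tip",(436,104),(449,257))]:
    x=cv2.triangulatePoints(P("top"),P("scene"),np.array([a[0]/3.17+140,a[1]/3.17+128]),(np.array(b)+.5)*.64-.5)
    print(nm,(x[:3]/x[3]).ravel().round(3))
g=im[128:260,140:392]
s=arm.camera("scene")[110:260,60:400]
a=cv2.resize(g,(500,262),interpolation=cv2.INTER_CUBIC);b=cv2.resize(s,(740,326),interpolation=cv2.INTER_CUBIC)
out=np.zeros((590,742,3),np.uint8);out[:262,:500]=a;out[264:590,:740]=b
cv2.imwrite("pics/c8.png",out)
```

```text
[ 0.429668   -0.10926914  0.13476657] [ 1.79905444e+02 -1.06830675e-01  4.17282068e+00] 0.022636890239977836 19.3333
hR [ 0.649 -0.278  0.128]
hL [ 0.65  -0.214  0.121]
tip [ 0.604 -0.248  0.062]
```

View pics/c8.png

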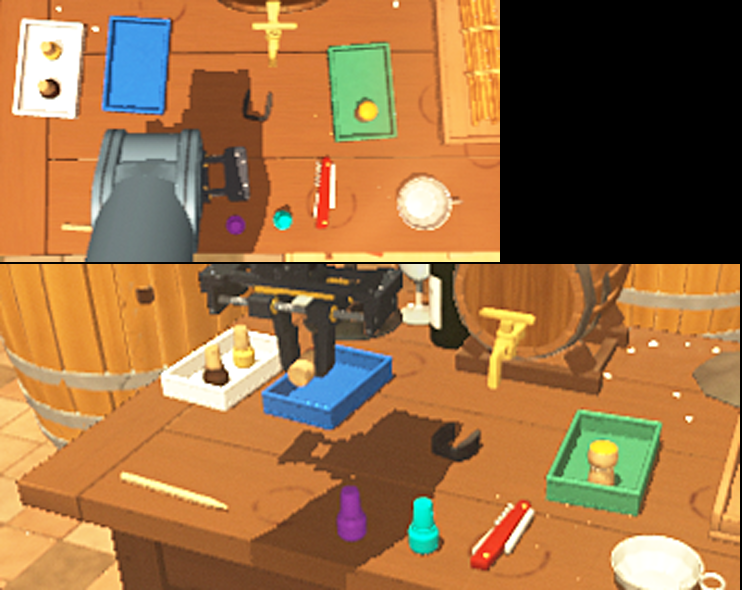

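The top and scene views show both stoppers upright in the white tray and the champagne cork standing in the green one. The wine cork is held, and the tap handle ends at y≈−0.278, clear of the path.

Request:
servo_tool(steps=[[0.005,0.036,0,0,0,0],[0.005,0.036,0,0,0,0],[0.01,0.036,0,0,0,0],[0.01,0.036,0,0,0,0],[0.015,0.036,0,0,0,0],[0.02,0.036,0,0,0,0],[0.02,0.036,0,0,0,0],[0.02,0.036,0,0,0,0],[0.034,0,0,0,0,0],[0,0,0,0,0,0],[0,0,0.02,0,0,0],[0,0,0.03,0,0,0],[0,0,0.03,0,0,0],[0,0,0,0,0,0],[0,0,0,0,0,0],[0,0,0,0,0,0]])

```text
time: 20.77
ee_pos: [0.59, -0.3875, 0.0574]
tcp_rot: [179.9, -0.2, 4.0]
force: [1.6, -0.0, 0.2]
finger_gap: 0.0224
gripper_force: 30.0
```

Request:
servo_tool(steps=[[0,0,0.02,0,0,0],[0,0,0.015,0,0,0],[0,0,0.008,0,0,0],[0,0,0,0,0,0],[0,0,0,0,0,0],[0,0,0,0,0,0]])

```text
time: 21.27
ee_pos: [0.5902, -0.3876, 0.0144]
tcp_rot: [179.8, -0.3, 4.0]
force: [0.1, 0.3, 0.1]
finger_gap: 0.0223
gripper_force: 30.0
```

Request:
servo_tool(steps=[[0,0,0,0,0,0],[0,0,0,0,0,0],[0,0,0,0,0,0],[0,0,0,0,0,0],[0,0,-0.03,0,0,0],[0,0,-0.04,0,0,0],[0,0,-0.04,0,0,0],[0,0,0,0,0,0]], jaw=0.2)

```text
time: 21.93
ee_pos: [0.5939, -0.3898, 0.1327]
tcp_rot: [179.4, -0.8, 4.0]
force: [2.1, -0.5, 0.7]
finger_gap: 0.0354
gripper_force: 0.0
```

Request:
servo_tool(steps=[[-0.0351,-0.0145,0,0,0,0],[-0.0351,-0.0145,0,0,0,0],[-0.0351,-0.0145,0,0,0,0],[-0.0351,-0.0145,0,0,0,0],[-0.0351,-0.0145,0,0,0,0],[0,0,0,0,0,4],[0,0,0,0,0,4],[0,0,0,0,0,0],[0,0,0,0,0,0],[0,0,0,0,0,0]], jaw=-0.3)

```text
time: 22.77
ee_pos: [0.4096, -0.3271, 0.1228]
tcp_rot: [179.9, -0.2, -3.9]
force: [0.6, 0.4, -0.5]
finger_gap: 0.0574
gripper_force: 0.0
```

Run:
```python
from h import *
o=arm.get_obs();print(o["ee_pos"],o["tcp_rot"],o["finger_gap"],o["time"])
c=arm.calibration("wrist");im=arm.camera("wrist")
np.savez("w9.npz",im=im,**{k:np.array(v) for k,v in c.items()})
cv2.imwrite("pics/w9.png",cv2.resize(im,(800,600),interpolation=cv2.INTER_CUBIC))
```

```text
[ 0.40962485 -0.32709546  0.12278855] [179.89874474  -0.23753716  -3.85950172] 0.05740799323692529 22.7667
```

View pics/w9.png

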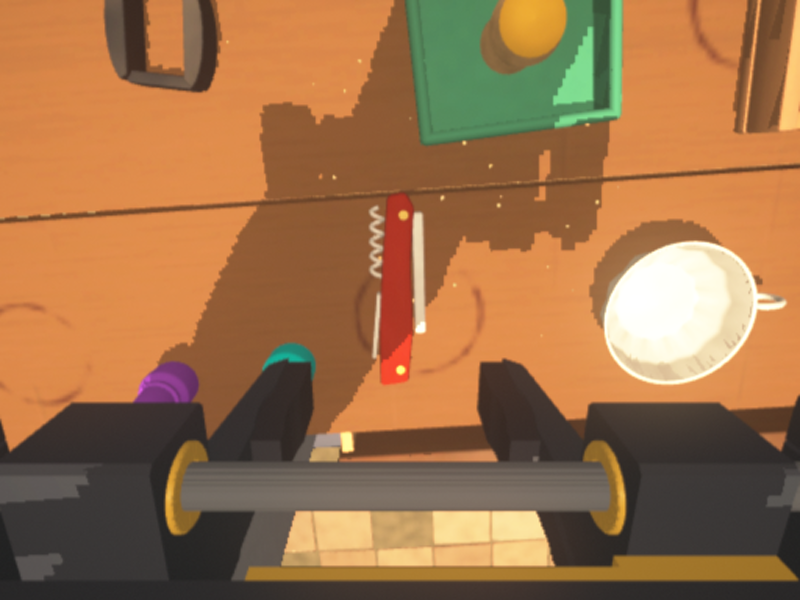

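The corkscrew body runs from (400,195) to (395,383), centred between the jaws, and the turquoise look-alike at (290,365) is clear of the left finger. I'll work out the exact centre.

Run:
```python
from h import *
d=np.load("w9.npz");cal={k:d[k] for k in("mtx","rvec","tvec")}
f=lambda p,z:ray("",(np.array(p)+.5)*.64-.5,z,cal)
A=f([(400,195),(395,383)],.013);print(A.round(4),A.mean(0).round(4),np.degrees(np.arctan2(A[0,1]-A[1,1],A[0,0]-A[1,0])))
W=f([(371,245),(425,245),(374,330),(425,330)],.008);print(W.round(4));print("turq",f([(290,355)],.053))
```

```text
[[ 0.4652 -0.3321  0.013 ]
 [ 0.3542 -0.3219  0.013 ]] [ 0.4097 -0.327   0.013 ] -5.254659509251228
[[ 0.4383 -0.3142  0.008 ]
 [ 0.4363 -0.3444  0.008 ]
 [ 0.3873 -0.3117  0.008 ]
 [ 0.3852 -0.3419  0.008 ]]
turq [[ 0.39422293 -0.27198662  0.053     ]]
```

Request:
servo_tool(steps=[[0,0,0.03,0,0,1.4],[0,0,0.03,0,0,0],[0,0,0.03,0,0,0],[0,0,0.02,0,0,0],[0,0,0.008,0,0,0],[0,0,0,0,0,0],[0,0,0,0,0,0]], jaw=-0.15)

```text
time: 23.4
ee_pos: [0.4099, -0.3274, 0.0051]
tcp_rot: [179.9, -0.2, -5.4]
force: [-0.3, -0.1, 0.6]
finger_gap: 0.0504
gripper_force: 0.0
```

Request:
servo_tool(steps=[[0,0,0,0,0,0],[0,0,0,0,0,0],[0,0,0,0,0,0],[0,0,0,0,0,0],[0,0,0,0,0,0],[0,0,0,0,0,0]], jaw=1)

```text
time: 23.9
ee_pos: [0.4101, -0.3281, 0.0057]
tcp_rot: [179.8, -0.3, -5.4]
force: [-0.9, -1.0, 7.0]
finger_gap: 0.0261
gripper_force: 29.9
```

Request:
servo_tool(steps=[[0,0,-0.03,0,0,0],[0,0,-0.04,0,0,0],[0,0,-0.03,0,0,-1.7],[0.01,-0.035,0,0,0,0],[0.01,-0.035,0,0,0,0],[0.015,-0.035,0,0,0,0],[0.02,-0.035,0,0,0,0],[0.02,-0.035,0,0,0,0],[0.022,-0.035,0,0,0,0],[0.022,-0.035,0,0,0,0],[0.022,-0.035,0,0,0,0],[0.022,-0.03,0,0,0,0],[0.02,0,0,0,0,0],[0,0,0,0,0,0],[0,0,0,0,0,0],[0,0,0,0,0,0]])

```text
time: 25.23
ee_pos: [0.6105, -0.0305, 0.1045]
tcp_rot: [179.9, -0.1, -3.8]
force: [-0.4, -0.2, -1.4]
finger_gap: 0.026
gripper_force: 29.9
```

Run:
```python
from h import *
o=arm.get_obs();print(o["ee_pos"],o["tcp_rot"],o["finger_gap"],o["time"])
c=arm.calibration("wrist");im=arm.camera("wrist")
np.savez("w10.npz",im=im,**{k:np.array(v) for k,v in c.items()})
cv2.imwrite("pics/w10.png",cv2.resize(im,(800,600),interpolation=cv2.INTER_CUBIC))
```

```text
[ 0.61048134 -0.03047249  0.10447632] [ 1.79865991e+02 -1.08766971e-01 -3.75724147e+00] 0.026024568249466952 25.2333
```

View pics/w10.png

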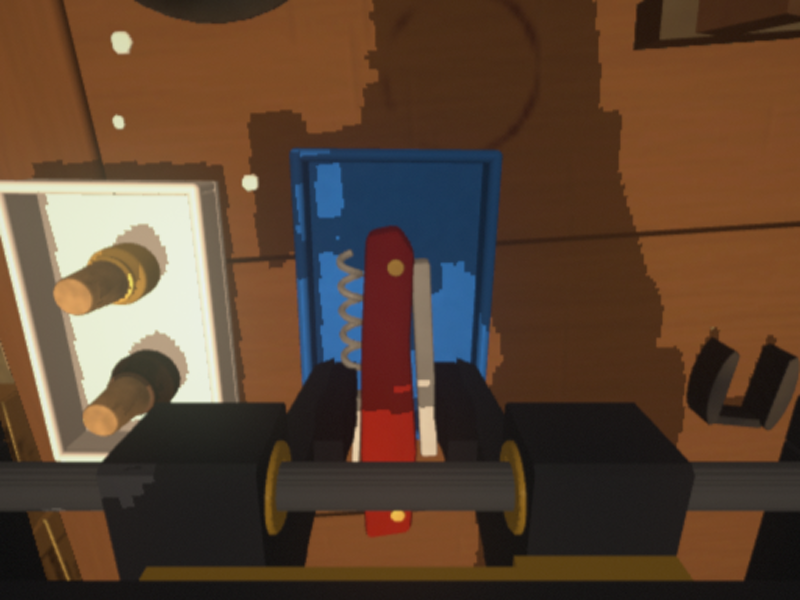

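The corkscrew hangs level and lines up with the blue tray, whose far rim corners are at (292,150) and (500,152). Both stoppers are still standing.

Run:
```python
from h import *
d=np.load("w10.npz");cal={k:d[k] for k in("mtx","rvec","tvec")}
P=ray("",(np.array([(292,150),(500,152),(303,380),(488,372)])+.5)*.64-.5,.029,cal);print(P.round(4))
u=np.array([np.cos(np.radians(-3.7)),np.sin(np.radians(-3.7)),0]);print(P[:2].mean(0)-.075*u)
```

```text
[[ 0.692   0.0119  0.029 ]
 [ 0.685  -0.0814  0.029 ]
 [ 0.5777  0.0212  0.029 ]
 [ 0.5759 -0.0752  0.029 ]]
[ 0.61366271 -0.02989911  0.029     ]
```

Request:
servo_tool(steps=[[0.002,0,0.02,0,0,0],[0,0,0.03,0,0,0],[0,0,0.02,0,0,0],[0,0,0.012,0,0,0],[0,0,0.005,0,0,0],[0,0,0.003,0,0,0],[0,0,0,0,0,0],[0,0,0,0,0,0],[0,0,0,0,0,0]])

```text
time: 26.03
ee_pos: [0.6149, -0.0298, 0.0161]
tcp_rot: [179.9, -0.3, -3.7]
force: [-0.8, 0.0, -0.5]
finger_gap: 0.0263
gripper_force: 29.9
```

Request:
servo_tool(steps=[[0,0,0.003,0,0,0],[0,0,0.002,0,0,0],[0,0,0,0,0,0],[0,0,0,0,0,0],[0,0,0,0,0,0]])

```text
time: 26.45
ee_pos: [0.614, -0.0297, 0.0099]
tcp_rot: [179.9, -0.2, -3.7]
force: [-1.1, -0.5, -0.5]
finger_gap: 0.026
gripper_force: 29.9
```

Request:
servo_tool(steps=[[0,0,0,0,0,0],[0,0,0,0,0,0],[0,0,0,0,0,0],[0,0,0,0,0,0],[0,0,-0.02,0,0,0],[0,0,-0.04,0,0,0],[0,0,-0.04,0,0,0],[0,0,-0.04,0,0,0],[-0.04,0,-0.01,0,0,0],[-0.04,0,0,0,0,0],[-0.04,0,0,0,0,0],[-0.04,0,0,0,0,0],[0,0,0,0,0,0],[0,0,0,0,0,0],[0,0,0,0,0,0]], jaw=0.1)

```text
time: 27.7
ee_pos: [0.455, -0.0192, 0.1599]
tcp_rot: [179.9, -0.3, -3.7]
force: [0.1, -0.6, 0.3]
finger_gap: 0.0399
gripper_force: 0.0
```

Run:
```python
from h import *
o=arm.get_obs();print(o["ee_pos"],o["tcp_rot"],o["finger_gap"],o["time"])
w=arm.camera("wrist");s=arm.camera("scene")[110:260,60:400];t=arm.camera("top")[128:230,140:350]
out=np.zeros((600,800,3),np.uint8)
out[:300,:400]=cv2.resize(w,(400,300));out[:196,400:800]=cv2.resize(t,(400,196));out[302:600,:676]=cv2.resize(s,(676,298),interpolation=cv2.INTER_CUBIC)
cv2.imwrite("pics/f.png",out)
```

```text
[ 0.45497683 -0.01918798  0.15990026] [179.92060106  -0.32315722  -3.69323325] 0.03988574714144009 27.7
```

View pics/f.png

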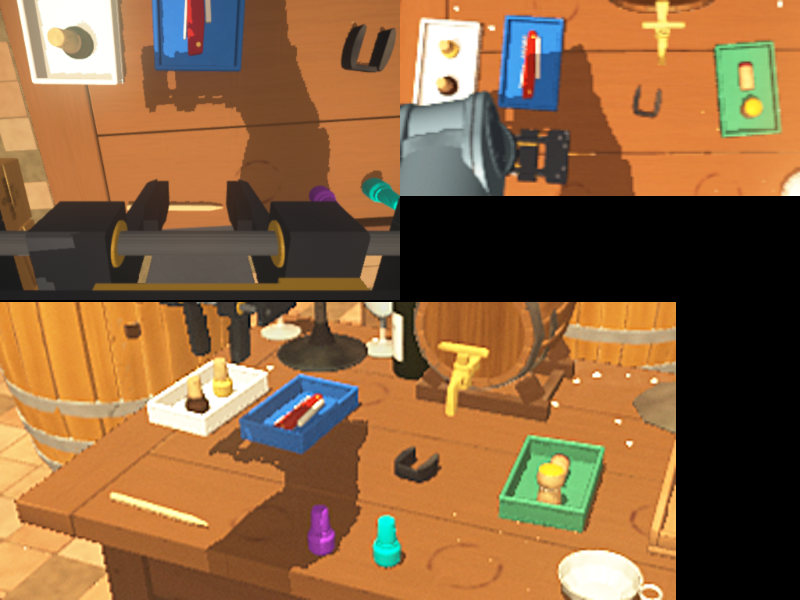

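The final views show both corks in the green tray, both stoppers upright in the white tray, and the corkscrew flat in the middle of the blue tray. The foil cutter and tasting cup look undisturbed and the gripper is clear, so I'm handing the job in.

```bash
python3 -c "
from station import arm
print(arm.close_job())"
```

```text
the job is handed in; nothing more can be done
None
```

I handed the job in at about 28 s: both corks are in the green tray, both stoppers stand in the white tray, and the corkscrew lies flat in the blue tray; the foil cutter, tasting cup and look-alikes were left alone, and no pass/fail verdict came back.

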